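Burp the pedal-lid kimchi keeper

ROBOT

A 6-joint arm with a two-finger parallel gripper is mounted at the origin on the work surface. World frame = base frame: x ahead of the robot, y to its left, z up, the work surface at z = 0. Lengths are in m, angles in rad, forces in N, time in s.
With the tool pointing down it reaches from about 0.325 to 0.925 m from the base axis. Payload 3.1 kg.
Tool frame: the origin (TCP) lies midway between the tips of the shut fingers; the grasp point (between the pads) lies arm.grasp_offset behind it (arm.grasp_offset is the distance from the TCP to the grasp point, in m); z points along the fingers, y is the line along which they close (so a half turn about z gives the same grasp; the last joint's range is limited). The gripper opens to 85 mm and grips with 20 to 120 N. Pads are 22 mm wide; open, the fingers measure 114 mm over their backs; the gripper's body (76 mm by 85 mm) begins 54 mm behind the grasp point. The pads swing forward as they close: fully open they stand 13 mm farther back than shut.
Start: joints at [-1.248, 0.217, 1.613, -0, 1.311, -0.112], TCP at [0.263, -0.567, 0.231] pointing down, gripper open.
Joint ranges: [-2.75, 2.75], [-0.78, 2.1], [0.31, 2.55], [-1.13, 4.27], [0.13, 2.63], [-2.58, 2.58]. Speed limits (rad/s): [2.79, 2.79, 3.14, 3.14, 3.14, 3.14].

INTERFACE

Orientations are given as a unit quaternion [w, x, y, z].
In Python, from cell import arm, hand, capture, get_calibration, close_job gives the robot as it stands. Calls block until the motion is done:
- arm.goto(position, orientation): joint-space move of the TCP to a pose.
- arm.move_linear(position, rot=None, vel=0.15, max_force=None): straight line of the TCP; rot=None keeps the orientation; vel is the mean speed in m/s. With max_force (N) it stops when the force on the tool has changed by that much, and returns True; else False.
- arm.set_joints(angles): joint-space move.
- hand.set_gripper(opening): finger opening in m; the grip force is fixed at half the most; returns when the fingers have stopped.
- arm.dwell(seconds).
- arm.inverse_kinematics(position, orientation): joint angles nearest the present ones, or None.
- arm.sense(): the state.
- capture(name): name is "side" or "top"; returns the picture (384x512x3 uint8, red, green, blue); there is no depth.
- get_calibration(name): a dict with "fx", "fy", "cx", "cy" (pixels), "k1" (the pictures are not rectified: a ray, as slopes to the right and down, at radius r is drawn at 1 + k1 r^2 times it, then the intrinsics apply), "rvec" (rotation vector, rad) and "tvec" (3), from world to camera coordinates, as OpenCV has them. Camera axes: x right, y down, z forward; pixel columns grow to the right and rows downward; lengths in m; the calibration is good to about 2 mm. A picture is of the moment at which its call begins. get_calibration takes no time and is no camera call.
A pose or a line that the arm cannot do raises arm.IKError and nothing moves.
- close_job(): hands the job in; it is judged then, once.
The state is a dict: "clock": time; "joints": joint angles; "dq": joint speeds; "joint_efforts": joint torques, N m; "ee_pos": TCP position; "ee_rot": TCP orientation; "force": force on the tool from outside, world axes, zero at the start; "torque": the same for the moment, N m; "opening": finger opening in m; "gripper_force": force on a finger pad.
Only numpy, scipy, OpenCV 4.12 (cv2) and the standard library are available. Lean on these libraries where they do the work, as an engineer would, in place of code of your own. Each camera call takes 0.05 s, during which the arm holds its last target. There are 200 camera calls.

TASK

Burp the kimchi keeper: push the pump's spring-centred toggle all the way over to the side away from the keeper, hold it at least a second to let the vacuum go, and let it recentre. Then press the pedal right down so that the lid stands wide open, keep it there at least two seconds to let the gas out, and ease the pedal slowly back up so that the lid comes down gently and fully shut; do not touch the lid itself. Last, push the toggle all the way over towards the keeper for at least a second to pump it down again, let it recentre, and leave the things around it where they are.

Things in the scene. Friction and masses are not known exactly. Their poses are not given: they have to be found in the camera images.
- keeper: Kimchi keeper, fixed: white plinth (60 high) carrying a clear box, 160 deep (x), 200 wide (y), 125 high with lid shut. Origin: on the stool top; the box spans x -75 to +85, y +-100 from it, z up. Its -x side is the front, facing the robot; a steel pedal sticks out of the middle of the front, under a clear drip ledge.
- ledge_edge (a point): Middle of the outer edge of the fixed ledge, underside (keeper x -130, height 104). The ledge juts over the pedal from x -75 to -130, 200 wide, 5 thick, 58 above the pad, side brackets at y +-97. It covers the pad from above: reach the pad obliquely from the front, under the ledge; a tool tilted 38 to 45 degrees from vertical, tip pointing forward (keeper +x) and down, fits.
- pad_top (a point): Centre of the top face of the pedal's pad, moving with the pedal. The pad is a steel plate 38 (x) by 70 (y), 8 thick; with the pedal up it is level, its top is at height 46 and this point is at keeper x -111, y 0; its outer edge is at keeper x -130, flush with the ledge's edge.
- pedal (a joint): Pedal angle, rad: 0 = up (at rest), 0.30 = right down (stop). It turns about a line along keeper y at keeper x -60, height 42, so the pad centre sinks about 15 mm and the outer edge about 20 mm. It springs back up when let go; full travel takes about 6 to 11 N at the pad.
- lid (a joint): Lid angle, rad: 0 = shut, 3.5 times the pedal angle, about 1.05 when the pedal is right down (wide open). Let go suddenly, the lid slams at several rad/s.
- lid_front (a point): Middle of the lid's front edge, at keeper x -81, height 122 when shut. The lid is a white panel 166 by 200, 8 thick, hinged along the far (+x) top edge of the box (keeper x +85, height 121); this edge rises to about 265 high and swings back as the lid opens.
- pump: Vacuum pump, fixed: white housing 80 (x) by 70 (y), 45 high, with a grey round motor (40 across) jutting 30 from its +x side. Origin: centre of its underside on the stool top. The toggle stands in the middle of its top. It stands to the left (+y) or to the right (-y) of the keeper, the wooden tray on the other side.
- toggle_tip (a point): Centre of the round black knob (16 across) at the top of the toggle, at height 89 when centred; the steel stem below it is 8 across, free from the housing top (height 45, with a 3 high collar) up.
- toggle (a joint): Toggle angle, rad: 0 = centred, positive = tip towards the pump's own +y (left seen from the robot), stops at +-0.42. Hinge 47 below the knob centre. Spring-centred; held fully over takes about 2 N at the knob. If the pump stands on the left (+y), away from the keeper is positive, towards it negative; on the right, the other way round.
- tray_in (a point): Small loose wooden tray 150 by 110, 20 high, with the spoon in it; the point is the centre of its inner floor. Bystander.
- spoon_grip (a point): White ceramic soup spoon 120 long lying in the tray; point on its handle. Bystander.
- plate: Round stainless pressing plate, 100 across, with a central knob up to 32 high; origin under its centre. Bystander. (At the far right corner, out of the way, stands a fixed stack of three clear kimchi boxes, 222 high.)
- opener: Yellow plastic lid opener lying flat, 115 long, 12 thick. Bystander.
There are look-alikes about, which are no part of the job. What is shaped like the pump but blue is not meant.

How it is judged:
On the way, in this order (a step that is already met when the one before it is completed fails the run):
1. toggle held over, away from the keeper (((world y of pump above 0 m and value of joint toggle above 0.28 rad) or (world y of pump below 0 m and value of joint toggle below -0.28 rad))), for 0.8 s.
2. toggle let back to the centre (value of joint toggle between -0.06 and 0.06 rad), for 0.2 s.
3. pedal down and lid wide open, kept there (value of joint lid above 0.88 rad), for 1.6 s.
4. lid eased shut (value of joint lid below 0.05 rad and value of joint pedal below 0.02 rad), for 0.2 s.
5. toggle held over, towards the keeper (((world y of pump above 0 m and value of joint toggle below -0.28 rad) or (world y of pump below 0 m and value of joint toggle above 0.28 rad))), for 0.8 s.
At the end, for the whole second after the job is handed in: Lid shut (within 0.05 rad), pedal fully up (within 0.02 rad), toggle centred (within 0.06 rad) (all of step 2 and all of step 4); the robot touches nothing.
It fails at once if the lid slams (closes faster than 2.5 rad/s) (velocity of joint lid below -2.5 rad/s).
It fails at once if the robot touches the lid (contact force between any of the fingers, the arm and lid above 1 N).
It fails at once if a bystander (tray, spoon, plate, opener) is moved more than 15 mm (distance of any of tray_in, spoon_grip, plate, opener from where it was at the start of the episode above 0.015 m).
It also fails if it takes over 72 s, if anything falls off the work surface, if the arm or the gripper's body presses on something with over 40 N, if the wrist force passes 120 N, or if a joint passes its speed limit or range.

## Working session

There is one attempt and no reset: what is moved stays moved. The work goes in short steps, each a Python script; the robot and the scene stay as the last script left them, time stands still between calls to the robot, and variables do not carry over. Pictures are saved under pics/ and viewed, at most 10 in all, crops included, and the job is handed in when it is done.

```bash
mkdir -p pics; ls; python3 - <<'E'
from cell import arm,hand,capture,get_calibration
import cv2
for n in("top","side"):
    im=capture(n); cv2.imwrite(f"pics/{n}0.png",cv2.resize(im[:,:,::-1],(800,600),interpolation=cv2.INTER_CUBIC)); cv2.imwrite(f"{n}0.raw.png",im[:,:,::-1])
    print(get_calibration(n))
print(arm.grasp_offset,arm.sense())
E
```

```text
pics
{'fx': 359.4600050992509, 'fy': 359.4600050992509, 'cx': 252.99911150101036, 'cy': 194.45442668580537, 'k1': -0.06619850012988547, 'rvec': array([ 2.10756147, -2.11888441,  0.18753925]), 'tvec': array([0.05375989, 0.58431135, 0.90960522])}
{'fx': 374.4059808938521, 'fy': 374.4059808938521, 'cx': 247.4396877596707, 'cy': 187.6520355025453, 'k1': 0.005058303053634187, 'rvec': array([ 0.07563257, -2.91626814,  1.12134899]), 'tvec': array([0.55425372, 0.07024596, 1.09246723])}
0.0187 {'clock': 0.1, 'joints': array([-1.24820490e+00,  2.17686580e-01,  1.61477692e+00, -3.93596746e-05,
        1.31130063e+00, -1.12195819e-01]), 'dq': array([ 0.00036546, -0.00104518, -0.00295538, -0.00024978, -0.00042568,
       -0.00079085]), 'joint_efforts': array([-1.03480947e-03, -3.98079264e+01, -3.04969597e+01, -2.04354619e-04,
        4.23201636e-03,  1.76931843e-05]), 'ee_pos': array([ 0.26303857, -0.56614349,  0.23009227]), 'ee_rot': array([-1.07773812e-03,  9.76461253e-01,  2.15690153e-01, -1.32916929e-04]), 'force': array([-0.27605482,  0.34141396,  0.31880298]), 'torque': array([ 0.01323314, -0.01357446,  0.00620439]), 'gripper_force': 0.0, 'opening': 0.08505450963990685}
```

View pics/top0.png

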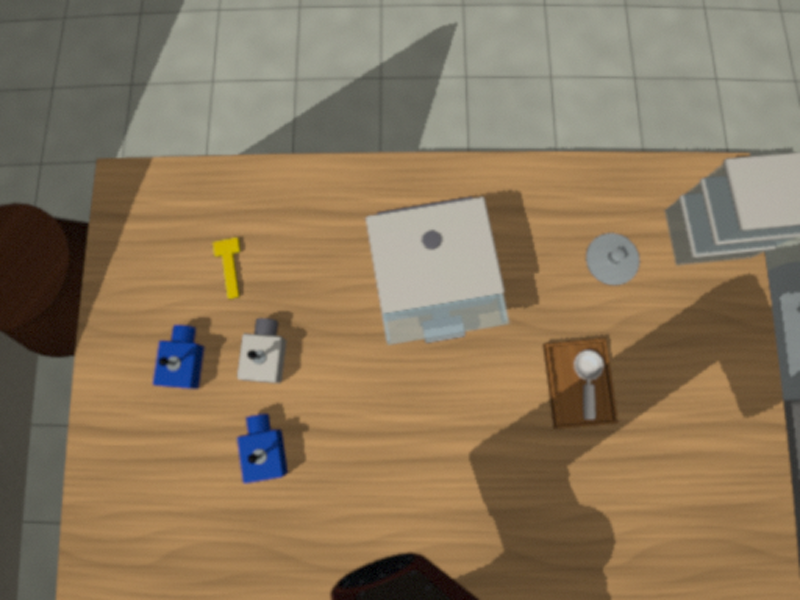

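View pics/side0.png

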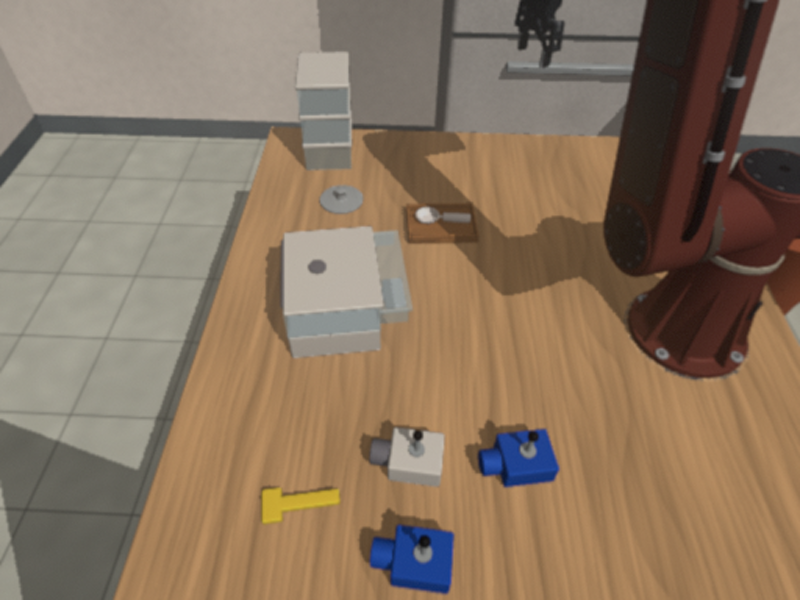

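Top view (800x600): white pump with grey motor at (262,355), knob about (255,355). Blue look-alikes are at (178,370) and (262,460). The white one fits the description, and it stands left of the keeper. Keeper lid corners are about (367,215), (485,198), (503,293) and (385,313); the pedal pad is about (443,328). Confirming in one enlarged composite.

```bash
cat > h.py <<'E'
import numpy as np, cv2
from scipy.optimize import least_squares
from scipy.spatial.transform import Rotation as R
from cell import arm,hand,capture,get_calibration,close_job
def proj(n,P):
    c=get_calibration(n); p=np.atleast_2d(P)@cv2.Rodrigues(c["rvec"])[0].T+c["tvec"]
    s=p[:,:2]/p[:,2:]; s=s*(1+c["k1"]*(s**2).sum(1,keepdims=True))
    return s*[c["fx"],c["fy"]]+[c["cx"],c["cy"]]
def at_z(n,uv,z):
    return np.r_[least_squares(lambda q:proj(n,[*q,z])[0]-uv,[.6,0]).x,z]
def tri(obs):
    r=least_squares(lambda P:np.concatenate([proj(n,P)[0]-uv for n,uv in obs]),[.6,0,.05]); return r.x,np.abs(r.fun).max()
def v(u,w): return np.array([(u+.5)*.64-.5,(w+.5)*.64-.5])
E
python3 - <<'E'
from h import *
t=cv2.imread("top0.raw.png"); s=cv2.imread("side0.raw.png")
def c(im,x,y,w,h): return cv2.resize(im[y:y+h,x:x+w],(400,300),interpolation=cv2.INTER_CUBIC)
cv2.imwrite("pics/comp.png",np.vstack([np.hstack([c(t,130,195,80,60),c(s,225,265,80,60)]),np.hstack([c(t,230,165,100,75),c(s,175,140,100,75)])]))
print("knob",tri([("top",v(253,355)),("side",v(417,435))]))
for p in [(367,215),(485,198),(503,293),(385,313)]: print("lid",at_z("top",v(*p),.125))
for p in [(282,235),(373,228),(380,303),(288,317)]: print("lidS",at_z("side",v(*p),.125))
E
```

```text
knob (array([0.49586566, 0.28663533, 0.08443955]), np.float64(0.34099781372745497))
lid [0.72168311 0.09627255 0.125     ]
lid [ 0.74982089 -0.09960033  0.125     ]
lid [ 0.58825233 -0.12259776  0.125     ]
lid [0.55700122 0.06651201 0.125     ]
lidS [ 0.75414413 -0.0877981   0.125     ]
lidS [ 0.58728184 -0.11619809  0.125     ]
lidS [0.56319358 0.06938746 0.125     ]
lidS [0.71071532 0.10744585 0.125     ]
```

View pics/comp.png

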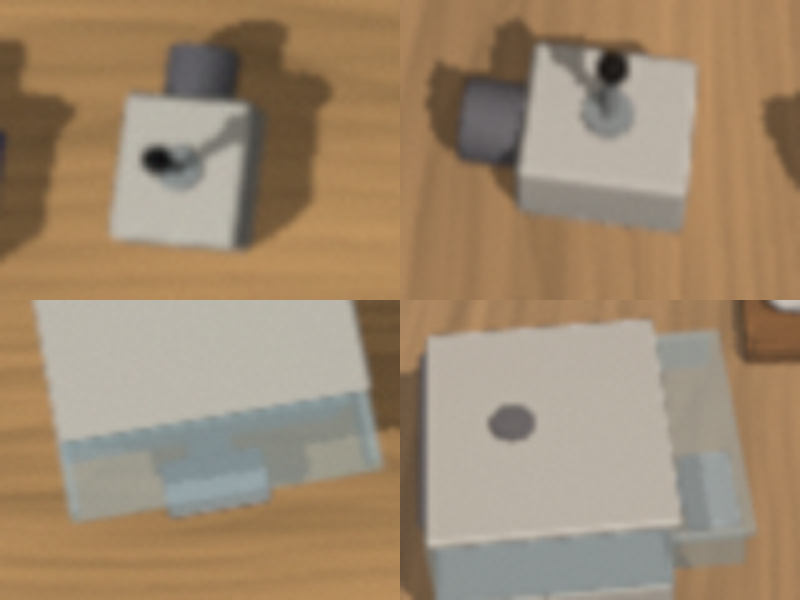

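White pump with grey motor confirmed. Fitting the poses.

```bash
cat > fit.py <<'E'
from h import *
def tc(o,s,u,w): return np.array([o[0]+(u+.5)/s-.5,o[1]+(w+.5)/s-.5])
def fit(obs,x0):
    def f(q):
        c,s=np.cos(q[2]),np.sin(q[2]); r=[]
        for n,uv,P in obs:
            r.append(proj(n,[q[0]+c*P[0]-s*P[1],q[1]+s*P[0]+c*P[1],P[2]])[0]-uv)
        return np.concatenate(r)
    o=least_squares(f,x0,loss="soft_l1"); return o.x,np.round(f(o.x),1)
pt=lambda u,w:tc((130,195),5,u,w); ps=lambda u,w:tc((225,265),5,u-400,w)
kt=lambda u,w:tc((230,165),4,u,w-300); ks=lambda u,w:tc((175,140),4,u-400,w-300)
print(fit([("top",pt(126,93),(.04,.035,.045)),("top",pt(254,102),(.04,-.035,.045)),("top",pt(235,248),(-.04,-.035,.045)),("top",pt(110,240),(-.04,.035,.045)),("top",pt(156,159),(0,0,.089)),
 ("side",ps(612,69),(0,0,.089)),("side",ps(538,44),(.04,-.035,.045)),("side",ps(695,64),(-.04,-.035,.045)),("side",ps(684,193),(-.04,.035,.045)),("side",ps(522,178),(.04,.035,.045))],[.49,.28,0]))
L=[("top",v(367,215),(.085,.1,.125)),("top",v(485,198),(.085,-.1,.125)),("top",kt(370,388),(-.081,-.1,.125)),("top",kt(62,440),(-.081,.1,.125)),
("top",kt(73,521),(-.13,.1,.109)),("top",kt(382,467),(-.13,-.1,.109)),
("side",ks(428,338),(.085,-.1,.125)),("side",ks(652,321),(-.081,-.1,.125)),("side",ks(679,525),(-.081,.1,.125)),("side",ks(428,543),(.085,.1,.125)),
("side",ks(716,332),(-.13,-.1,.109)),("side",ks(752,531),(-.13,.1,.109))]
print(fit(L,[.65,0,-.15]))
E
python3 fit.py
```

```text
(array([ 0.49521362,  0.28852084, -0.06996808]), array([-0.9, -0.3, -1.1, -0.4, -0.4,  0. , -1.1, -0.2, -0.2,  0.3,  0.4,
       -0.3, -0.8, -1.2,  0.8, -1.6,  1.3,  0. , -1.1, -1. ]))
(array([ 0.65397805, -0.01317904,  0.15889286]), array([-1.1, -0.1, -0.5, -1.4,  0.4,  0.1, -1.4,  0.1, -0.8, -0.1,  0.2,
        0.4, -0.6, -1.4,  0.2, -1.1,  0.5, -1.1, -1.4, -0.4,  0.7, -0.9,
        0.8, -0.1]))
```

Pump is at (0.495, 0.2885) with yaw −0.07, left of the keeper, so away is +y. Keeper is at (0.654, −0.013) with yaw 0.159. Residuals are about 1 px, which is enough to start on the toggle by straddling the knob.

```bash
cat >> h.py <<'E'
PUMP=np.array([.4952,.2885,0]); PY=-.07
KEEP=np.array([.654,-.0132,0]); KY=.159
def quat(yaw,a=0):
    q=(R.from_euler("z",yaw)*R.from_euler("y",-a)*R.from_euler("x",np.pi)).as_quat(); return [q[3],*q[:3]]
def W(o,yaw,p): return o+R.from_euler("z",yaw).apply(p)
PU=lambda y,z: W(PUMP,PY,[0,y,z])
def st(m):
    s=arm.sense(); print(m,round(s["clock"],2),s["ee_pos"].round(4),s["force"].round(1),s["opening"].round(3))
E
python3 - <<'E'
from h import *
hand.set_gripper(.04)
arm.goto(PU(0,.2),quat(PY)); st("above")
print(arm.move_linear(PU(0,.062),vel=.1,max_force=5)); st("straddle")
print(arm.move_linear(PU(.036,.062),vel=.03,max_force=4)); st("over")
t=arm.sense()["clock"]
a=capture("side");b=capture("top")
cv2.imwrite("pics/over.png",np.hstack([cv2.resize(i[y:y+h,x:x+w,::-1],(400,300),interpolation=cv2.INTER_CUBIC) for i,x,y,w,h in((a,200,230,120,90),(b,100,180,120,90))]))
E
```

```text
Traceback (most recent call last):
  File "h.py", line 21, in st
    s=arm.sense(); print(m,round(s["clock"],2),s["ee_pos"].round(4),s["force"].round(1),s["opening"].round(3))
                                                                                        ^^^^^^^^^^^^^^^^^^
AttributeError: 'float' object has no attribute 'round'
```

```bash
sed -i 's/s\["opening"\].round(3)/round(s["opening"],3)/' h.py
python3 - <<'E'
from h import *
st("above")
print(arm.move_linear(PU(0,.062),vel=.1,max_force=5)); st("straddle")
print(arm.move_linear(PU(.036,.062),vel=.03,max_force=4)); st("over")
a=capture("side");b=capture("top")
cv2.imwrite("pics/over.png",np.hstack([cv2.resize(i[y:y+h,x:x+w,::-1],(400,300),interpolation=cv2.INTER_CUBIC) for i,x,y,w,h in((a,200,230,120,90),(b,100,180,120,90))]))
E
```

```text
above 3.72 [0.4956 0.2879 0.2   ] [-1.   0.2  0.4] 0.04
False
straddle 5.25 [0.4959 0.2888 0.0629] [ 0.1 -0.6  0. ] 0.04
True
over 6.1 [0.4968 0.3134 0.0613] [ 1.1 -2.8  3.7] 0.04
```

View pics/over.png

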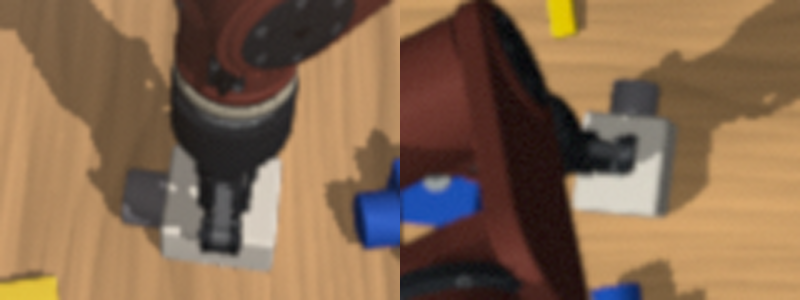

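The picture shows the gripper over the white pump, shifted to +y, with the knob hidden between the fingers. Re-reading the forces and continuing carefully.

```bash
python3 - <<'E'
from h import *
st("now")
for d in (.027,.029,.031,.033,.035,.037):
    hit=arm.move_linear(PU(d,.062),vel=.02,max_force=5); arm.dwell(.15); st(f"{d} {hit}")
    if -arm.sense()["force"][1]>5: break
arm.dwell(1.2); st("held")
E
```

```text
now 6.2 [0.4969 0.313  0.0613] [ 1.6 -2.8  3.9] 0.04
0.027 False 6.65 [0.4969 0.315  0.0616] [ 1.1 -3.4  1. ] 0.04
0.029 False 7.05 [0.4969 0.3154 0.0614] [ 1.5 -8.8  0.8] 0.04
held 8.25 [0.4969 0.3154 0.0615] [ 1.1 -7.4  0.3] 0.04
```

It hit a hard stop at d≈26.5 mm. That matches the fingertips meeting the stem at its 0.42 stop (27.6 mm predicted), and it was held over 1 s. Next: recentre, retreat and pre-pose at the pedal.

```bash
cat >> h.py <<'E'
A=np.radians(45)
KP=lambda x,z: W(KEEP,KY,[x,0,z])
E
python3 - <<'E'
from h import *
arm.move_linear(PU(0,.062),vel=.04); arm.dwell(.5); st("centred")
arm.move_linear(PU(0,.28),vel=.2)
hand.set_gripper(0.0)
p=KP(-.108-.10,.066+.10); 
for a in (45,42,40):
    q=arm.inverse_kinematics(p,quat(KY,np.radians(a))); q2=arm.inverse_kinematics(KP(-.108,.036),quat(KY,np.radians(a))); print(a,q,q2)
arm.goto(p,quat(KY,A)); st("pre")
a=capture("side");b=capture("top")
cv2.imwrite("pics/pre.png",np.hstack([cv2.resize(i[y:y+h,x:x+w,::-1],(400,300),interpolation=cv2.INTER_CUBIC) for i,x,y,w,h in((a,160,120,160,120),(b,180,150,160,120))]))
E
```

```text
centred 9.62 [0.4952 0.2886 0.062 ] [-0.1 -0.4 -0.4] 0.04
45 None [-0.39683483  0.14458722  2.3890591   1.80533163  0.39370116 -0.6670344 ]
42 [-0.57987068 -0.52206938  2.53908512  0.77847291  0.69677058  0.32809494] [-0.37910348  0.12992635  2.36740078  1.60883636  0.35030397 -0.4579737 ]
40 [-0.55882244 -0.50975201  2.51795578  0.71308168  0.70273048  0.39786483] [-0.36742657  0.1230504   2.35169252  1.4564016   0.33110843 -0.29792608]Traceback (most recent call last):
  File "<stdin>", line 8, in <module>
cell.IKError: the arm cannot take that pose within its joint ranges
```

```bash
python3 - <<'E'
from h import *
def flip(q): return list((R.from_quat([*q[1:],q[0]])*R.from_euler("z",np.pi)).as_quat()[[3,0,1,2]])
for a in (40,43):
  r=np.radians(a); u=np.array([-np.sin(r),np.cos(r)])
  for yaw in (KY,.05):
    for f in (0,1):
      q=quat(yaw,r); q=flip(q) if f else q
      for off in (np.array([0,-.012]),np.array([0,.014]),.04*u,.06*u,.08*u,np.array([-.08,.14]),np.array([-.08,.2])):
        p=KP(-.109,.056)+0; p=W(p,yaw,[off[0],0,off[1]])
        j=arm.inverse_kinematics(p,q); print(a,yaw,f,off.round(3),None if j is None else np.round(j,2))
E
```

```text
40 0.159 0 [ 0.    -0.012] [-0.37  0.1   2.35  1.39  0.34 -0.23]
40 0.159 0 [0.    0.014] [-0.37  0.02  2.36  1.19  0.36 -0.02]
40 0.159 0 [-0.026  0.031] [-0.41 -0.08  2.41  1.08  0.4   0.07]
40 0.159 0 [-0.039  0.046] [-0.43 -0.16  2.43  0.98  0.44  0.16]
40 0.159 0 [-0.051  0.061] [-0.45 -0.23  2.45  0.9   0.49  0.24]
40 0.159 0 [-0.08  0.14] [-0.51 -0.51  2.45  0.65  0.72  0.51]
40 0.159 0 [-0.08  0.2 ] [-0.51 -0.6   2.39  0.56  0.85  0.63]
40 0.159 1 [ 0.    -0.012] None
40 0.159 1 [0.    0.014] None
40 0.159 1 [-0.026  0.031] None
40 0.159 1 [-0.039  0.046] None
40 0.159 1 [-0.051  0.061] None
40 0.159 1 [-0.08  0.14] None
40 0.159 1 [-0.08  0.2 ] [-0.51 -0.6   2.39  0.56  0.85 -2.51]
40 0.05 0 [ 0.    -0.012] [-0.31  0.09  2.37  1.47  0.23 -0.18]
40 0.05 0 [0.    0.014] [-0.31  0.01  2.37  1.18  0.25  0.12]
40 0.05 0 [-0.026  0.031] [-0.34 -0.1   2.42  1.02  0.29  0.26]
40 0.05 0 [-0.039  0.046] [-0.36 -0.18  2.45  0.89  0.33  0.38]
40 0.05 0 [-0.051  0.061] [-0.38 -0.26  2.47  0.79  0.38  0.48]
40 0.05 0 [-0.08  0.14] [-0.42 -0.54  2.47  0.51  0.63  0.77]
40 0.05 0 [-0.08  0.
[... 1004 characters left out ...]
-0.012] [-0.33  0.1   2.39  1.8   0.26 -0.52]
43 0.05 0 [0.    0.014] [-0.33  0.02  2.39  1.51  0.25 -0.21]
43 0.05 0 [-0.027  0.029] [-0.36 -0.09  2.45  1.31  0.28 -0.04]
43 0.05 0 [-0.041  0.044] [-0.38 -0.18  2.48  1.15  0.32  0.12]
43 0.05 0 [-0.055  0.059] [-0.4  -0.26  2.51  1.    0.36  0.26]
43 0.05 0 [-0.08  0.14] [-0.44 -0.57  2.51  0.61  0.6   0.68]
43 0.05 0 [-0.08  0.2 ] [-0.44 -0.66  2.44  0.5   0.74  0.82]
43 0.05 1 [ 0.    -0.012] None
43 0.05 1 [0.    0.014] None
43 0.05 1 [-0.027  0.029] None
43 0.05 1 [-0.041  0.044] None
43 0.05 1 [-0.055  0.059] None
43 0.05 1 [-0.08  0.14] [-0.44 -0.57  2.51  0.61  0.6  -2.46]
43 0.05 1 [-0.08  0.2 ] [-0.44 -0.66  2.44  0.5   0.74 -2.32]
```

```bash
cat >> h.py <<'E'
A=np.radians(42); QK=quat(KY,A); TX,TZ=-.112,.056
def back(d): return KP(TX-d*np.sin(A),TZ+d*np.cos(A))
E
python3 - <<'E'
from h import *
arm.goto(KP(-.19,.22),QK); st("wp")
arm.move_linear(back(.06),vel=.1,max_force=8); st("pre")
a=capture("side");b=capture("top")
cv2.imwrite("pics/pre.png",np.hstack([cv2.resize(i[y:y+h,x:x+w,::-1],(400,300),interpolation=cv2.INTER_CUBIC) for i,x,y,w,h in((a,160,120,160,120),(b,200,130,160,120))]))
E
```

```text
wp 12.71 [ 0.467  -0.0432  0.221 ] [ 0.2  0.4 -0.2] 0.0
pre 14.11 [ 0.504  -0.0373  0.1008] [-0.8 -0.4  0.4] 0.0
```

View pics/pre.png

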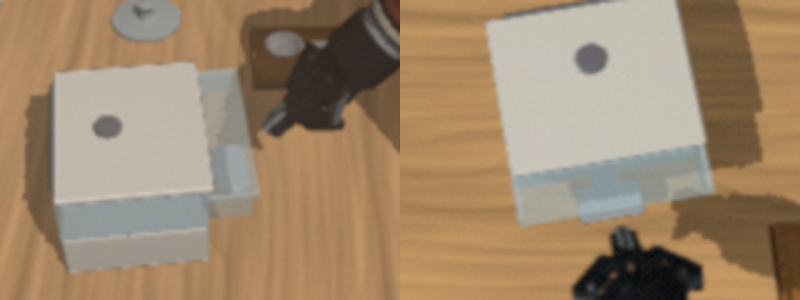

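The picture shows the fingertips just in front of the ledge edge (top crop 623,235), lined up with the pad (612,205). Going in and touching the pad.

```bash
python3 - <<'E'
from h import *
print(arm.move_linear(back(0),vel=.04,max_force=4)); st("in")
print(arm.move_linear(KP(TX,TZ-.012),vel=.015,max_force=3)); st("touch")
E
```

```text
False
in 15.86 [ 0.5434 -0.031   0.0562] [-0.6  0.4 -0.5] 0.0
True
touch 16.32 [ 0.5437 -0.031   0.0512] [-3.8 -0.2  7.1] -0.0
```

```bash
cat >> h.py <<'E'
Z0=.0525
def arc(t):
    v0=np.array([-.060,.004]); c,s=np.cos(t),np.sin(t)
    d=np.array([c*v0[0]+s*v0[1], s*v0[0]+c*v0[1]])-v0
    return KP(TX+d[0],Z0+d[1])
E
python3 - <<'E'
from h import *
for t in np.arange(.06,.38,.03):
    arm.move_linear(arc(t),vel=.02); s=arm.sense(); st(round(t,2))
    if s["force"][2]>17: break
a=capture("side");b=capture("top")
cv2.imwrite("pics/open.png",np.hstack([cv2.resize(i[y:y+h,x:x+w,::-1],(400,300),interpolation=cv2.INTER_CUBIC) for i,x,y,w,h in((a,160,90,160,120),(b,200,130,160,120))]))
E
```

```text
0.06 16.57 [ 0.5444 -0.031   0.0496] [-2.9 -0.   6. ] 0.0
0.09 16.82 [ 0.5446 -0.031   0.0478] [-2.1 -0.1  5.6] -0.0
0.12 17.07 [ 0.5447 -0.0309  0.0458] [-2.9 -0.   5.9] 0.0
0.15 17.32 [ 0.5449 -0.0309  0.0438] [-2.7 -0.7  5.3] -0.0
0.18 17.57 [ 0.5451 -0.0308  0.0418] [-3.4 -0.1  5. ] 0.0
0.21 17.82 [ 0.5453 -0.0306  0.0398] [-4.3 -2.3  4.3] 0.0
0.24 18.07 [ 0.5456 -0.0305  0.0379] [-4.  -0.8  4.8] -0.0
0.27 18.32 [ 0.5461 -0.0303  0.036 ] [-3.9 -0.6  5.4] 0.0
0.3 18.57 [ 0.5469 -0.0302  0.0343] [-4.7 -0.4  3.2] 0.0
0.33 18.82 [ 0.5473 -0.0301  0.0331] [-15.5  -2.6  16.9] -0.0
0.36 19.07 [ 0.5477 -0.0301  0.032 ] [-28.9  -2.9  31.4] -0.0
```

View pics/open.png

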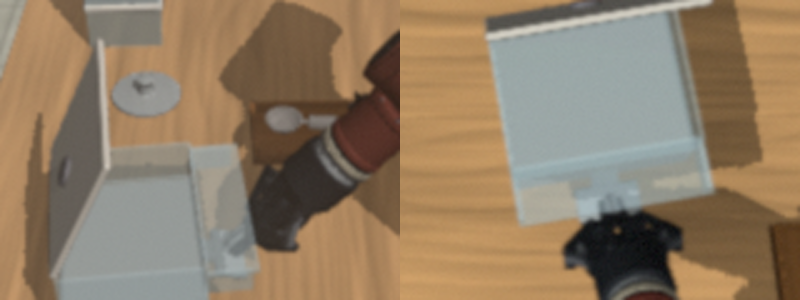

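The picture shows the lid standing wide open and the fingers on the pad under the ledge, with the pedal at its stop. I'll relax the pressure slightly, hold, then ease up.

```bash
python3 - <<'E'
from h import *
arm.move_linear(arc(.315),vel=.01); st("relax"); arm.dwell(2.3); st("held")
for t in np.arange(.29,-.09,-.03):
    arm.move_linear(arc(t),vel=.006)
    if t<.09: st(round(t,2))
a=capture("side")
cv2.imwrite("pics/shut.png",cv2.resize(a[90:210,160:320,::-1],(400,300),interpolation=cv2.INTER_CUBIC))
E
```

```text
relax 19.61 [ 0.5471 -0.0302  0.0338] [-9.  -0.8  8. ] 0.0
held 21.91 [ 0.5471 -0.0302  0.0337] [-8.8 -0.3  8.1] -0.0
0.08 25.52 [ 0.5453 -0.0306  0.0492] [-3.4  1.5  6.6] 0.0
0.05 25.98 [ 0.5454 -0.0305  0.0513] [-2.1  1.6  5.3] -0.0
0.02 26.43 [ 0.5437 -0.0312  0.0514] [ 1.2 -0.6  1.3] -0.0
-0.01 26.88 [ 0.5432 -0.0309  0.053 ] [-0.5  0.3 -0.5] 0.0
-0.04 27.32 [ 0.5434 -0.031   0.055 ] [-0.5  0.2 -0.3] -0.0
-0.07 27.77 [ 0.5433 -0.031   0.0568] [-0.2  0.1 -0.1] -0.0
```

View pics/shut.png

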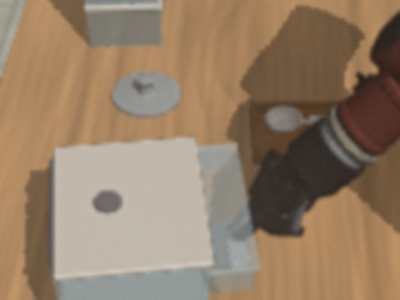

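The lid is shut and the tool is free of the pad. Retreating the way it came, then toggling towards the keeper.

```bash
python3 - <<'E'
from h import *
arm.move_linear(back(.002),vel=.03); arm.move_linear(back(.06),vel=.05); arm.move_linear(KP(-.19,.22),vel=.12); st("wp")
arm.goto(PU(0,.28),quat(PY)); hand.set_gripper(.04)
print(arm.move_linear(PU(0,.062),vel=.12,max_force=5)); st("straddle")
for d in (.015,.020,.024,.026,.028,.030,.032,.034):
    arm.move_linear(PU(-d,.062),vel=.03); arm.dwell(.15); st(d)
    if arm.sense()["force"][1]>5: break
arm.dwell(1.3); st("held")
arm.move_linear(PU(0,.062),vel=.04); arm.dwell(.5); st("centred")
arm.move_linear(PU(0,.25),vel=.15); arm.dwell(.5); st("up")
a=capture("side");b=capture("top")
cv2.imwrite("pics/end.png",np.hstack([cv2.resize(i[:,:,::-1],(400,300)) for i in(a,b)]))
E
```

```text
wp 30.57 [ 0.4659 -0.043   0.2188] [ 0.5  1.1 -0.3] -0.0
False
straddle 34.38 [0.4959 0.2888 0.0628] [-0.1 -1.3 -0.2] 0.04
0.015 35.18 [0.4942 0.2736 0.062 ] [-0.3  1.4 -0.5] 0.04
0.02 35.65 [0.4938 0.2687 0.0621] [-0.   2.1  0.2] 0.04
0.024 36.08 [0.4935 0.2647 0.062 ] [ 0.5  3.1 -0.5] 0.04
0.026 36.48 [0.4934 0.2627 0.062 ] [-0.3  4.6 -0.9] 0.04
0.028 36.88 [0.4934 0.2622 0.0621] [ 0.   8.1 -2.6] 0.04
held 38.18 [0.4934 0.2622 0.0621] [ 0.8  8.7 -2.2] 0.04
centred 39.53 [0.4952 0.2884 0.062 ] [-0.2  0.7 -0.9] 0.04
up 41.43 [0.4952 0.2885 0.2499] [-0.8 -0.2  0.1] 0.04
```

View pics/end.png

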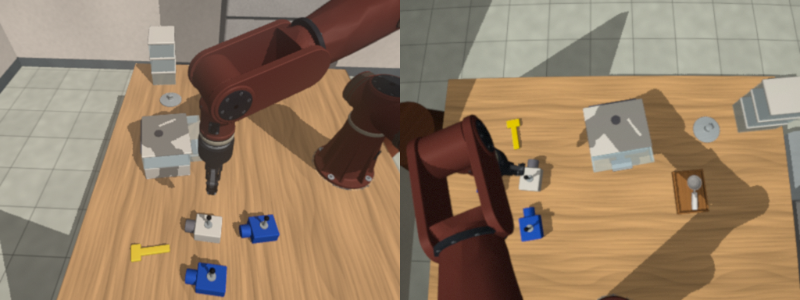

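The end picture shows the toggle centred, the lid shut, the bystanders in place and the robot clear of everything.

```bash
python3 -c "
from cell import close_job; print(close_job())"
```

```text
the job is handed in; nothing more can be done
None
```

I burped the keeper as asked and handed the job in at about 41 s of the 72 s allowed. The toggle was pushed to its stop both ways for over a second, the lid stood wide open over 2 s and was eased shut, and the robot ended clear of everything. No verdict came back, and the toggle angles are inferred from reaching the hard stops.

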